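# Slide the board carrier into its test fixture and latch it

## Task

Load the circuit-board carrier into the test fixture: with a fingertip, push it by its upright push plate along the rails until you feel it drop into the locating notches, then push the swing latch round until it lies right across the carrier's edge. Touch and push only: do not lift or tip the carrier, leave the other things on the bench where they are, and finish clear of everything.

Things in the scene. Friction and masses are not known exactly. Their poses are not given: they have to be found in the camera images.
- fixture: Fixed aluminium test fixture, base 340 x 190 x 10 mm; origin: centre of its underside, on the bench. +x: the way the carrier slides home; +y: latch side. Two steel rails along x, |y| 38 to 62, top z 28, with guide walls outside, |y| 62 to 70, top z 38. Between the rails it is open down to z 10, wide enough for a fingertip. Black connector block across the far end, x 150 to 168, top z 38.
- home (a point): Point of the fixture where the carrier's origin lies when it has dropped home: fixture x = 75, y = 0, z = 22 mm. Four notches in the rails, 6 mm deep, take the carrier's four feet all at once here, with 2 mm play either way along x; it cannot drop anywhere else.
- carrier: Loose steel plate with a green circuit board on it, 130 (x) x 120 mm (y), about 0.85 kg, on four feet on the rails, axes parallel to the fixture's, 110 to 160 mm short of home. Origin: its centre at the level of the feet's undersides, 28 mm above the bench riding, 22 mm dropped home. Side rims reach 16 mm above it. Sliding friction about 3 to 9 N; once in the notches it stops dead.
- push_face (a point): Centre of the rear face (facing the fixture's -x) of the carrier's upright push plate, 65 mm behind the carrier's origin and 10 mm above it. The face is 60 mm wide, from 3 to 27 mm above the origin. Push it towards +x, best at this point or lower: a hard push high up can tip the carrier over its front feet.
- latch (a joint): Angle of the swing latch on its upright pivot, rad. At 0 the arm points along fixture -x, clear of the carrier; grows anticlockwise seen from above; at 1.57, its stop, it points along -y, across the carrier. Starts near 0. About 1 N at the pin moves it; stays where left. Arm 55 mm long, 14 wide, 40 to 48 mm above the bench: passes 2 mm over the rim of a carrier that is home, hits one that is not.
- latch_pin (a point): Top centre of the latch's upright black pin: 12 mm diameter, from 48 to 78 mm above the bench, 45 mm from the pivot. Push the latch by the side of this pin.
- latch_pivot (a point): Point on the latch's pivot axis at the arm's underside, 40 mm above the bench, at fixture x = 100, y = 83 mm. A round boss 20 mm across reaches up to 51 mm.
- tape: Bystander, not to be moved: roll of green tape lying flat, 90 across, 30 high (mm). Origin: on its underside near its middle.
- reel: Bystander, not to be moved: white solder-wire reel lying flat, 60 across, 22 high (mm). Origin: on its underside near its middle.
- tin: Bystander, not to be moved: low round yellow tin, 52 across, 22 high (mm). Origin: on its underside near its middle.
- pliers: Bystander, not to be moved: pliers with green handles lying flat, about 160 long, 12 high (mm). Origin: under the joint of its jaws.
- screwdriver: Bystander, not to be moved: screwdriver lying flat, 170 long (mm). Origin: on its underside near its middle.
- spare_board: Bystander, not to be moved: spare bare circuit board lying flat, 90 x 60, 10 high (mm). Origin: on its underside near its middle.
- dispenser: Bystander, not to be moved: white dispenser bottle with steel cap, 64 across, 130 high (mm). Origin: on its underside near its middle.
Things that resemble listed ones, but are neither listed nor needed, are in the scene too. Of the things like the carrier, leave any that is red; of the rest the smaller one is meant.

How it is judged:
By the outcome, as a careful person would: the job done as asked, in the order asked, and still so for the second after the job is handed in, with the robot touching nothing.
It also fails if it takes over 48 s, if anything falls off the work surface, if the arm or the gripper's body presses on something with over 40 N, if the wrist force passes 120 N, or if a joint passes its speed limit or range.

## Robot

A 6-joint arm with a two-finger parallel gripper is mounted at the origin on the work surface. World frame = base frame: x ahead of the robot, y to its left, z up, the work surface at z = 0. Lengths are in m, angles in rad, forces in N, time in s.
With the tool pointing down it reaches from about 0.25 to 0.775 m from the base axis. Payload 4 kg.
Tool frame: the origin (TCP) lies between the finger pads; the fingertips stand 8 mm ahead of it and the grasp point (between the pads) lies 11 mm behind it (manip.finger_overhang is the distance from the TCP to the fingertips, in m); x points along the fingers, z is the direction in which the jaws open and shut, and the axes are right-handed (so a half turn about x gives the same grasp; the last joint's range is limited). The gripper opens to 85 mm and grips with 20 to 120 N. Pads are 22 mm wide; open, the fingers measure 114 mm over their backs; the gripper's body (76 mm by 85 mm) begins 54 mm behind the grasp point. The pads swing forward as they close: fully open they stand 13 mm farther back than shut.
Start: joints at [-1.357, 0.087, 1.371, -0, 1.684, -0.103], TCP at [0.171, -0.523, 0.239] pointing down, gripper open.
Joint ranges: [-3.1, 3.1], [-0.76, 2.03], [0.27, 2.55], [-1.08, 4.22], [0.17, 2.65], [-2.57, 2.57]. Speed limits (rad/s): [2.79, 2.79, 3.14, 3.14, 3.14, 3.14].

## Interface

Orientations are given as a rotation vector (axis times angle).
In Python, from cell import readout, snapshot, manip gives the robot as it stands.
- The arm moves only by the tool carry_out, never from a script. Its argument "series" is a list of rows, each an object of numbers: "dx", "dy", "dz": the shift along the tool's x, y, z in mm; "wx", "wy", "wz": the turn, a rotation vector about the tool's x, y, z in degrees; "claw": the opening, from -1 (shut) to 1 (fully open), so that 0 is half open. In form: [{"dx": .., "dy": .., "dz": .., "wx": .., "wy": .., "wz": .., "claw": ..}, ...]. A call has 1 to 20 rows; each row shifts and turns the commanded pose from where the row before left it, along the tool's axes as they then stand; what a row does not reach is not made up. A row lasts 1/10 s, in which the tool goes at most 50 mm and 8.59 degrees, less where a joint would pass 70% of its speed; a pose out of reach is approached as far as the arm can. A call with a gripper value outside its range is refused whole. The fingers move at their own pace and stop on an object; the grip force is fixed at half the most. Time passes only in rows, so rows that do not move let the fingers close. It gives the time, the measured TCP pose, the force and the opening at its end, in the units of the state.
- readout.get_obs(): the state, without advancing time (a new reading comes with each control period).
- snapshot(name): name is "side" or "top" or "wrist"; returns a dict with "color" (420x560x3 uint8, blue, green, red), "z_map" (420x560 float32, m along the optical axis (not along the pixel's ray), 0 where there is no reading), "intrinsics" (3x3 intrinsics, pixels), "cam_to_world" (4x4, takes a point from camera to world coordinates). Camera axes: x right, y down, z forward; pixel columns grow to the right and rows downward; lengths in m; the calibration is good to about 2 mm. A picture is of the moment at which its call begins.
- manip.sign_off(): hands the job in, once; it reports no verdict.
The state is a dict: "time_s": time; "joint_positions": joint angles; "dq": joint speeds; "effort": joint torques, N m; "eef_pos": TCP position; "ee_rot": TCP orientation; "contact_force": force on the tool from outside, world axes, zero at the start; "torque": the same for the moment, N m; "width": finger opening in m.
Only numpy, scipy, OpenCV 4.12 (cv2) and the standard library are available. Lean on these libraries where they do the work, as an engineer would, in place of code of your own. Each camera call takes 0.05 s, during which the arm holds its last target. There are 200 camera calls.

## Working session

There is one attempt and no reset: what is moved stays moved. The work goes in short steps, Python scripts to look and compute and a tool call to move; the robot and the scene stay as the last step left them, time stands still between calls to the robot, and variables do not carry over. Pictures are saved under pics/ and viewed, about 8 in all and at most 12, crops included, and the job is handed in when it is done.

Besides the shell and the picture viewer there is one more tool, called after ">>>" as name(argument=value, ...) on one line, values as JSON. carry_out: Moves the arm, as the interface text tells. Its arguments: {"type":"object","properties":{"series":{"type":"array"}},"required":["series"]}

```bash
mkdir -p pics; cat > h.py <<'E'
import numpy as np,cv2,pickle,sys
from scipy.spatial.transform import Rotation as R
def shot(n,f):
    from cell import snapshot
    s=snapshot(n); cv2.imwrite(f'pics/{f}.png',s['color']); pickle.dump(s,open(f'{f}.pkl','wb')); return s
def load(f): return pickle.load(open(f'{f}.pkl','rb'))
def xyz(s):
    d=s['z_map'];K=s['intrinsics'];v,u=np.mgrid[:d.shape[0],:d.shape[1]]
    p=np.stack([(u-K[0,2])/K[0,0]*d,(v-K[1,2])/K[1,1]*d,d],-1)
    T=s['cam_to_world'];return p@T[:3,:3].T+T[:3,3]
def proj(s,P):
    T=s['cam_to_world'];p=(np.atleast_2d(P)-T[:3,3])@T[:3,:3];q=p@s['intrinsics'].T;return q[:,:2]/q[:,2:]
E
python3 - <<'E'
from h import *
from cell import readout
a=shot('top','top0');b=shot('side','side0')
o=readout.get_obs();print({k:np.round(v,3) for k,v in o.items()})
print(R.from_rotvec(o['ee_rot']).as_matrix().round(3)); print(a['cam_to_world'].round(3),b['cam_to_world'].round(3),a['intrinsics'])
E
```

```text
{'time_s': np.float64(0.1), 'joint_positions': array([-1.357,  0.088,  1.372, -0.   ,  1.684, -0.103]), 'dq': array([ 0.002, -0.002, -0.003, -0.   , -0.002,  0.   ]), 'effort': array([ 2.0000e-03, -3.5302e+01, -3.1422e+01, -0.0000e+00,  8.0000e-03,
        0.0000e+00]), 'eef_pos': array([ 0.171, -0.522,  0.238]), 'ee_rot': array([ 0.974,  1.344, -0.972]), 'contact_force': array([ 0.308, -0.085,  0.297]), 'torque': array([-0.024, -0.01 ,  0.067]), 'width': np.float64(0.085)}
[[-0.     0.95   0.312]
 [ 0.002  0.312 -0.95 ]
 [-1.     0.    -0.002]]
[[-0.074 -0.975  0.21   0.33 ]
 [-0.997  0.073 -0.011  0.023]
 [-0.005 -0.211 -0.978  1.026]
 [ 0.     0.     0.     1.   ]] [[-0.949 -0.158  0.273  0.211]
 [-0.316  0.49  -0.812  0.933]
 [-0.005 -0.857 -0.515  0.674]
 [ 0.     0.     0.     1.   ]] [[411.43411125   0.         280.99942913]
 [  0.         411.43411125 204.28829159]
 [  0.           0.           1.        ]]
```

View pics/top0.png

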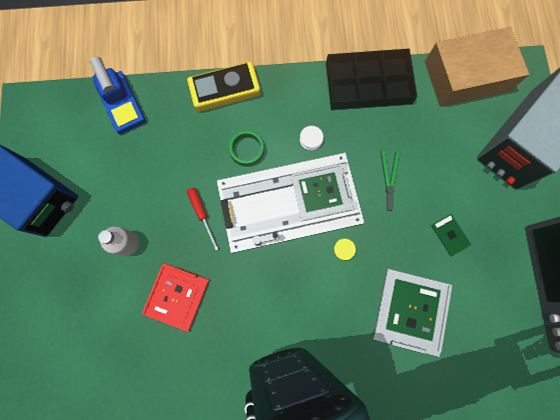

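View pics/side0.png

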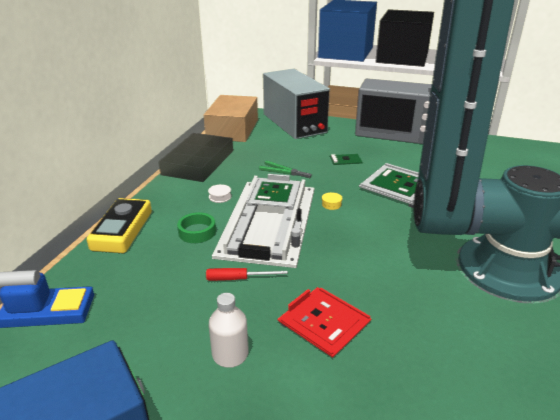

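Candidates for the carrier in the top image: the grey and green one on the fixture rails (322,192), the larger grey one (413,312), and the red one (176,297). I choose the one on the rails, because it is the smaller non-red one. The connector is at (229,214) and the latch near (268,239). Next is a close crop.

```bash
python3 - <<'E'
from h import *
s=load('top0');c=s['color'][145:260,205:375]
cv2.imwrite('pics/crop0.png',cv2.resize(c,None,fx=4.6,fy=4.6,interpolation=cv2.INTER_CUBIC))
p=xyz(s)[140:260,205:375].reshape(-1,3)
# base plate top z=10
m=(p[:,2]>.005)&(p[:,2]<.060)
q=p[m];img=np.zeros((120*170,),np.uint8);img[m]=255
img=cv2.morphologyEx(img.reshape(120,170),cv2.MORPH_OPEN,np.ones((3,3)))
n,l,st,ce=cv2.connectedComponentsWithStats(img);k=1+st[1:,4].argmax();print(st)
P=xyz(s)[140:260,205:375][l==k]
r=cv2.minAreaRect((P[:,:2]*1000).astype(np.float32));print(r,cv2.boxPoints(r))
E
```

```text
[[   0    0  170  120 9836]
 [  23    0   36   26  335]
 [  96    0   21    8  136]
 [  12   14  146   99 9725]
 [   0   75    2    3    6]
 [   0   84    2    4    8]
 [ 129   99   21   21  354]]
((555.3263549804688, -8.495834350585938), (191.2164306640625, 340.2872314453125), 8.309279441833496) [[ 436.13324  146.04472]
 [ 485.31036 -190.6703 ]
 [ 674.5195  -163.03639]
 [ 625.34235  173.67863]]
```

View pics/crop0.png

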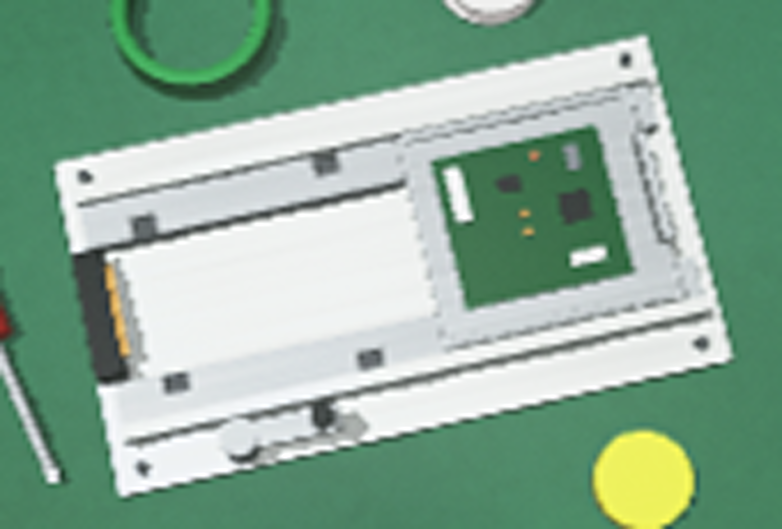

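The crop shows the 130x120 carrier with its push plate at crop (655,190), the four empty notches, the connector at (100,315), the latch boss at (240,440) and the pin at (322,412). The fixture rectangle measures 340x191 mm, which agrees with the description. Next I'll measure in the fixture frame.

```bash
cat >> h.py <<'E'
O=np.array([.5553,-.0085]);ex=np.array([-.1445,.9895]);ey=np.array([-.9895,-.1445])
def fx(p): d=p[...,:2]-O; return np.stack([d@ex,d@ey,p[...,2]],-1)*1000
def wd(x,y,z): return np.r_[O+(x*ex+y*ey)/1000,z/1000]
E
python3 - <<'E'
from h import *
for n in('top0','side0'):
    s=load(n);P=fx(xyz(s));x,y,z=P[...,0],P[...,1],P[...,2]
    def st(name,m):
        q=P[m]
        if len(q):print(n,name,len(q),np.percentile(q,[2,50,98],axis=0).round(1).tolist())
    st('base',(abs(x)<168)&(abs(y)<94)&(z>7)&(z<13)&(abs(y)>75))
    st('plate',(x<-70)&(x>-170)&(abs(y)<40)&(z>47)&(z<62))
    st('rim',(x<40)&(x>-168)&(abs(y)<61)&(z>41)&(z<47.5))
    st('conn',(x>145)&(x<175)&(abs(y)<75)&(z>33)&(z<43))
    st('pin',(x>20)&(x<90)&(y>50)&(y<120)&(z>58)&(z<82))
    st('boss',(x>85)&(x<115)&(y>50)&(y<120)&(z>44)&(z<56))
    st('arm',(x>30)&(x<85)&(y>50)&(y<120)&(z>42)&(z<52))
    print([proj(s,wd(*c)).round(0).tolist() for c in[(100,83,51),(-150,0,55),(168,62,38)]])
s=load('side0');c=s['color'][165:270,205:330].copy()
cv2.imwrite('pics/crop1.png',cv2.resize(c,None,fx=5.5,fy=5.5,interpolation=cv2.INTER_CUBIC))
# tool yaw needed: jaw axis along +-ey
for t in(ey,-ey):
    cur=np.arctan2(-.95,.312);print('world yaw turn deg',np.degrees((np.arctan2(t[1],t[0])-cur+np.pi)%(2*np.pi)-np.pi))
E
```

```text
top0 base 1470 [[-161.2, -93.2, 7.3], [-11.0, 76.7, 9.8], [161.6, 93.5, 12.6]]
top0 plate 75 [[-146.4, -27.2, 47.3], [-142.5, 1.2, 54.6], [-122.2, 29.2, 57.2]]
top0 rim 1307 [[-139.0, -57.7, 41.1], [-78.2, -0.4, 42.6], [-21.7, 58.7, 46.0]]
top0 conn 260 [[146.8, -67.9, 33.4], [157.4, 1.2, 37.4], [167.4, 68.8, 40.7]]
top0 pin 27 [[50.2, 78.8, 61.6], [55.0, 84.8, 76.9], [60.2, 88.9, 80.8]]
top0 boss 71 [[85.9, 75.0, 45.4], [98.1, 83.3, 50.0], [108.7, 92.1, 53.7]]
top0 arm 79 [[45.6, 77.2, 43.6], [69.4, 84.8, 47.7], [84.1, 90.7, 51.0]]
[[[256.0, 239.0]], [[349.0, 184.0]], [[227.0, 238.0]]]
side0 base 762 [[-157.3, -93.4, 8.4], [21.0, 76.4, 10.8], [165.6, 93.4, 12.8]]
side0 plate 89 [[-148.3, -29.1, 47.1], [-141.9, 0.9, 52.2], [-137.2, 29.9, 57.2]]
side0 rim 928 [[-141.3, -56.9, 41.1], [-75.9, 0.9, 43.0], [-18.7, 59.1, 46.5]]
side0 conn 256 [[147.3, -68.5, 33.5], [160.7, 1.3, 38.1], [169.7, 69.6, 41.1]]
side0 pin 49 [[50.1, 78.5, 59.4], [58.3, 83.6, 70.3], [62.1, 88.5, 79.2]]
side0 boss 66 [[85.9, 74.3, 44.5], [103.3, 83.6, 50.7], [110.6, 92.4, 53.3]]
side0 arm 48 [[54.0, 77.0, 44.7], [70.2, 84.6, 49.1], [83.0, 90.5, 51.6]]
[[[295.0, 230.0]], [[278.0, 174.0]], [[281.0, 252.0]]]
world yaw turn deg -99.87290285824794
world yaw turn deg 80.12709714175203
```

View pics/crop1.png

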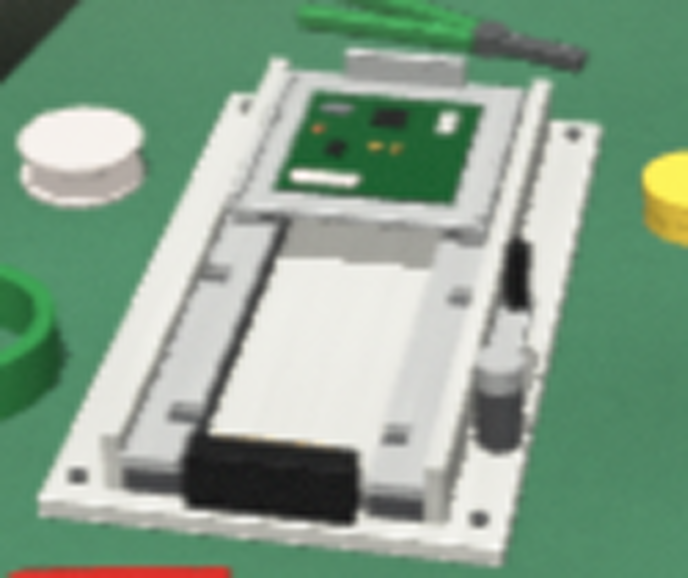

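Chosen: the carrier on the rails. Its push face is at fixture x≈-146, y≈0, so it is 156 mm short of home, and the plate top is at z≈55. The pin is at about (55,84) with its top at z≈78. All of this fits the description. First I'll shut the gripper and move above and behind the plate.

>>> carry_out(series=[{"dy":33,"dz":-12,"claw":-1},{"dy":33,"dz":-12,"claw":-1},{"dy":33,"dz":-12,"claw":-1},{"dy":33,"dz":-12,"claw":-1},{"dy":33,"dz":-12,"claw":-1},{"dy":33,"dz":-12,"claw":-1},{"dy":33,"dz":-12,"claw":-1},{"dy":33,"dz":-12,"claw":-1},{"dy":33,"dz":-12,"claw":-1},{"dy":33,"dz":-12,"claw":-1},{"dy":33,"dz":-12,"claw":-1},{"dy":33,"dz":-12,"claw":-1},{"dy":33,"dz":-12,"claw":-1},{"dy":33,"dz":-12,"claw":-1},{"dy":31,"dz":-13,"claw":-1}])

```text
schema error: expected keys dx, dy, dz, wx, wy, wz, claw
```

>>> carry_out(series=[{"wx":-8,"claw":-1},{"wx":-8,"claw":-1},{"wx":-8,"claw":-1},{"wx":-8,"claw":-1},{"wx":-8,"claw":-1},{"wx":-8,"claw":-1},{"wx":-8,"claw":-1},{"wx":-8,"claw":-1},{"wx":-8,"claw":-1},{"wx":-8,"claw":-1},{"claw":-1},{"claw":-1}])

```text
schema error: expected keys dx, dy, dz, wx, wy, wz, claw
```

```bash
cat > st.py <<'E'
from h import *
from cell import readout
o=readout.get_obs();M=R.from_rotvec(o['ee_rot']).as_matrix()
F=np.c_[np.r_[ex,0],np.r_[ey,0],[0,0,1]]
print('t',o['time_s'],'fix',fx(o['eef_pos']).round(1),'F(fix)',(F.T@o['contact_force']).round(1),'w',o['width'],'\n',(F.T@M).round(3),o['joint_positions'].round(2))
E
python3 st.py
```

```text
t 0.1 fix [-452.8  454.3  238.2] F(fix) [-0.1 -0.3  0.3] w 0.0853278824835065 
 [[ 0.002  0.171 -0.985]
 [ 0.    -0.985 -0.171]
 [-1.     0.    -0.002]] [-1.36  0.09  1.37 -0.    1.68 -0.1 ]
```

All keys are needed.

>>> carry_out(series=[{"dx":0,"dy":33,"dz":-12,"wx":0,"wy":0,"wz":0,"claw":-1},{"dx":0,"dy":33,"dz":-12,"wx":0,"wy":0,"wz":0,"claw":-1},{"dx":0,"dy":33,"dz":-12,"wx":0,"wy":0,"wz":0,"claw":-1},{"dx":0,"dy":33,"dz":-12,"wx":0,"wy":0,"wz":0,"claw":-1},{"dx":0,"dy":33,"dz":-12,"wx":0,"wy":0,"wz":0,"claw":-1},{"dx":0,"dy":33,"dz":-12,"wx":0,"wy":0,"wz":0,"claw":-1},{"dx":0,"dy":33,"dz":-12,"wx":0,"wy":0,"wz":0,"claw":-1},{"dx":0,"dy":33,"dz":-12,"wx":0,"wy":0,"wz":0,"claw":-1},{"dx":0,"dy":33,"dz":-12,"wx":0,"wy":0,"wz":0,"claw":-1},{"dx":0,"dy":33,"dz":-12,"wx":0,"wy":0,"wz":0,"claw":-1},{"dx":0,"dy":33,"dz":-12,"wx":0,"wy":0,"wz":0,"claw":-1},{"dx":0,"dy":33,"dz":-12,"wx":0,"wy":0,"wz":0,"claw":-1},{"dx":0,"dy":33,"dz":-12,"wx":0,"wy":0,"wz":0,"claw":-1},{"dx":0,"dy":33,"dz":-12,"wx":0,"wy":0,"wz":0,"claw":-1},{"dx":0,"dy":31,"dz":-13,"wx":0,"wy":0,"wz":0,"claw":-1}])

```text
time_s: 1.6
eef_pos: [0.5843, -0.1959, 0.2384]
ee_rot: [0.972, 1.344, -0.973]
contact_force: [0.5, -0.3, 0.2]
width: -0.0002
```

>>> carry_out(series=[{"dx":0,"dy":0,"dz":0,"wx":-8,"wy":0,"wz":0,"claw":-1},{"dx":0,"dy":0,"dz":0,"wx":-8,"wy":0,"wz":0,"claw":-1},{"dx":0,"dy":0,"dz":0,"wx":-8,"wy":0,"wz":0,"claw":-1},{"dx":0,"dy":0,"dz":0,"wx":-8,"wy":0,"wz":0,"claw":-1},{"dx":0,"dy":0,"dz":0,"wx":-8,"wy":0,"wz":0,"claw":-1},{"dx":0,"dy":0,"dz":0,"wx":-8,"wy":0,"wz":0,"claw":-1},{"dx":0,"dy":0,"dz":0,"wx":-8,"wy":0,"wz":0,"claw":-1},{"dx":0,"dy":0,"dz":0,"wx":-8,"wy":0,"wz":0,"claw":-1},{"dx":0,"dy":0,"dz":0,"wx":-8,"wy":0,"wz":0,"claw":-1},{"dx":0,"dy":0,"dz":0,"wx":-8,"wy":0,"wz":0,"claw":-1},{"dx":0,"dy":0,"dz":0,"wx":0,"wy":0,"wz":0,"claw":-1},{"dx":0,"dy":0,"dz":0,"wx":0,"wy":0,"wz":0,"claw":-1}])

```text
time_s: 2.8
eef_pos: [0.5832, -0.197, 0.2388]
ee_rot: [-0.109, 1.569, 0.11]
contact_force: [0.1, -0.1, -0.6]
width: 0.0003
```

```bash
python3 st.py
```

```text
t 2.8 fix [-190.6   -0.4  238.8] F(fix) [-0.1 -0.  -0.6] w 0.0003111540746015749 
 [[ 0.     1.    -0.006]
 [ 0.001 -0.006 -1.   ]
 [-1.     0.    -0.001]] [-0.42  0.24  1.2  -0.    1.7  -0.56]
```

>>> carry_out(series=[{"dx":35,"dy":0,"dz":0,"wx":0,"wy":0,"wz":0,"claw":-1},{"dx":35,"dy":0,"dz":0,"wx":0,"wy":0,"wz":0,"claw":-1},{"dx":35,"dy":0,"dz":0,"wx":0,"wy":0,"wz":0,"claw":-1},{"dx":35,"dy":0,"dz":0,"wx":0,"wy":0,"wz":0,"claw":-1},{"dx":30,"dy":0,"dz":0,"wx":0,"wy":0,"wz":0,"claw":-1},{"dx":20,"dy":0,"dz":0,"wx":0,"wy":0,"wz":0,"claw":-1},{"dx":7,"dy":0,"dz":0,"wx":0,"wy":0,"wz":0,"claw":-1},{"dx":0,"dy":0,"dz":0,"wx":0,"wy":0,"wz":4,"claw":-1},{"dx":0,"dy":0,"dz":0,"wx":0,"wy":0,"wz":4,"claw":-1},{"dx":0,"dy":0,"dz":0,"wx":0,"wy":0,"wz":0,"claw":-1},{"dx":0,"dy":0,"dz":0,"wx":0,"wy":0,"wz":0,"claw":-1}])

```text
time_s: 3.9
eef_pos: [0.5839, -0.1977, 0.043]
ee_rot: [-0.002, 1.574, 0.219]
contact_force: [-0.1, 0.6, 0.5]
width: 0.0002
```

```bash
python3 st.py; python3 -c "
from h import *
s=shot('side','s1');c=s['color'][120:270,205:355];cv2.imwrite('pics/s1c.png',cv2.resize(c,None,fx=4,fy=4,interpolation=cv2.INTER_CUBIC))"
```

```text
t 3.9 fix [-191.4   -0.9   43. ] F(fix) [ 0.6 -0.   0.5] w 0.00018608098269356694 
 [[ 0.137  0.991 -0.004]
 [-0.001 -0.004 -1.   ]
 [-0.991  0.137  0.001]] [-0.48  0.39  1.41  0.11  1.42 -0.64]
```

View pics/s1c.png

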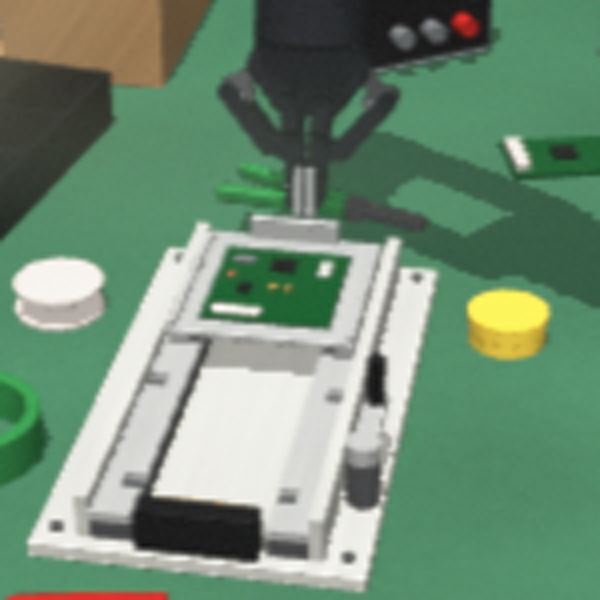

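The finger is centred behind the push plate (plate at crop (295,228), finger at (303,190)), well clear of the pliers. Now I'll approach and make contact.

>>> carry_out(series=[{"dx":3,"dy":7,"dz":0,"wx":0,"wy":0,"wz":0,"claw":-1},{"dx":1,"dy":7,"dz":-1,"wx":0,"wy":0,"wz":0,"claw":-1},{"dx":1,"dy":7,"dz":0,"wx":0,"wy":0,"wz":0,"claw":-1},{"dx":0.4,"dy":3,"dz":0,"wx":0,"wy":0,"wz":0,"claw":-1},{"dx":0.4,"dy":3,"dz":0,"wx":0,"wy":0,"wz":0,"claw":-1},{"dx":0.4,"dy":3,"dz":0,"wx":0,"wy":0,"wz":0,"claw":-1},{"dx":0.4,"dy":3,"dz":0,"wx":0,"wy":0,"wz":0,"claw":-1},{"dx":0.4,"dy":3,"dz":0,"wx":0,"wy":0,"wz":0,"claw":-1},{"dx":0.4,"dy":3,"dz":0,"wx":0,"wy":0,"wz":0,"claw":-1}])

```text
time_s: 4.85
eef_pos: [0.577, -0.159, 0.0405]
ee_rot: [-0.003, 1.574, 0.219]
contact_force: [0.7, -4.6, -0.7]
width: -0.0001
```

```bash
python3 st.py
```

```text
t 4.85 fix [-152.1    0.2   40.5] F(fix) [-4.6 -0.  -0.7] w -8.80778847997158e-05 
 [[ 0.137  0.991 -0.004]
 [-0.001 -0.003 -1.   ]
 [-0.991  0.137  0.001]] [-0.43  0.35  1.47  0.12  1.4  -0.59]
```

Contact: 4.6 N along the rails. I'll push about 100 mm.

>>> carry_out(series=[{"dx":0.7,"dy":5,"dz":0,"wx":0,"wy":0,"wz":0,"claw":-1},{"dx":0.7,"dy":5,"dz":0,"wx":0,"wy":0,"wz":0,"claw":-1},{"dx":0.7,"dy":5,"dz":0,"wx":0,"wy":0,"wz":0,"claw":-1},{"dx":0.7,"dy":5,"dz":0,"wx":0,"wy":0,"wz":0,"claw":-1},{"dx":0.7,"dy":5,"dz":0,"wx":0,"wy":0,"wz":0,"claw":-1},{"dx":0.7,"dy":5,"dz":0,"wx":0,"wy":0,"wz":0,"claw":-1},{"dx":0.7,"dy":5,"dz":0,"wx":0,"wy":0,"wz":0,"claw":-1},{"dx":0.7,"dy":5,"dz":0,"wx":0,"wy":0,"wz":0,"claw":-1},{"dx":0.7,"dy":5,"dz":0,"wx":0,"wy":0,"wz":0,"claw":-1},{"dx":0.7,"dy":5,"dz":0,"wx":0,"wy":0,"wz":0,"claw":-1},{"dx":0.7,"dy":5,"dz":0,"wx":0,"wy":0,"wz":0,"claw":-1},{"dx":0.7,"dy":5,"dz":0,"wx":0,"wy":0,"wz":0,"claw":-1},{"dx":0.7,"dy":5,"dz":0,"wx":0,"wy":0,"wz":0,"claw":-1},{"dx":0.7,"dy":5,"dz":0,"wx":0,"wy":0,"wz":0,"claw":-1},{"dx":0.7,"dy":5,"dz":0,"wx":0,"wy":0,"wz":0,"claw":-1},{"dx":0.7,"dy":5,"dz":0,"wx":0,"wy":0,"wz":0,"claw":-1},{"dx":0.7,"dy":5,"dz":0,"wx":0,"wy":0,"wz":0,"claw":-1},{"dx":0.7,"dy":5,"dz":0,"wx":0,"wy":0,"wz":0,"claw":-1},{"dx":0.7,"dy":5,"dz":0,"wx":0,"wy":0,"wz":0,"claw":-1},{"dx":0.7,"dy":5,"dz":0,"wx":0,"wy":0,"wz":0,"claw":-1}])

```text
time_s: 6.85
eef_pos: [0.5622, -0.0576, 0.0405]
ee_rot: [-0.003, 1.576, 0.221]
contact_force: [0.5, -5.4, -0.2]
width: -0.0
```

```bash
python3 st.py; python3 - <<'E'
from h import *
s=shot('top','t2');P=fx(xyz(s));x,y,z=P[...,0],P[...,1],P[...,2]
m=(abs(y)<60)&(z>38)&(z<48)&(x>-20)&(x<140)
print('front edge',np.percentile(P[m],[2,50,99],axis=0).round(1).tolist())
E
```

```text
t 6.85 fix [-49.6   0.3  40.5] F(fix) [-5.4  0.3 -0.2] w -1.4653683456272114e-05 
 [[ 0.139  0.99  -0.003]
 [ 0.    -0.003 -1.   ]
 [-0.99   0.139 -0.   ]] [-0.27  0.27  1.57  0.13  1.36 -0.45]
front edge [[-16.0, -57.5, 38.3], [38.4, -1.1, 41.4], [91.6, 58.7, 46.2]]
```

>>> carry_out(series=[{"dx":0.5,"dy":4,"dz":0,"wx":0,"wy":0,"wz":0,"claw":-1},{"dx":0.6,"dy":4,"dz":0,"wx":0,"wy":0,"wz":0,"claw":-1},{"dx":0.5,"dy":4,"dz":0,"wx":0,"wy":0,"wz":0,"claw":-1},{"dx":0.6,"dy":4,"dz":0,"wx":0,"wy":0,"wz":0,"claw":-1},{"dx":0.5,"dy":4,"dz":0,"wx":0,"wy":0,"wz":0,"claw":-1},{"dx":0.6,"dy":4,"dz":0,"wx":0,"wy":0,"wz":0,"claw":-1},{"dx":0.5,"dy":4,"dz":0,"wx":0,"wy":0,"wz":0,"claw":-1},{"dx":0.6,"dy":4,"dz":0,"wx":0,"wy":0,"wz":0,"claw":-1},{"dx":0.3,"dy":2,"dz":0,"wx":0,"wy":0,"wz":0,"claw":-1},{"dx":0.3,"dy":2,"dz":0,"wx":0,"wy":0,"wz":0,"claw":-1},{"dx":0.3,"dy":2,"dz":0,"wx":0,"wy":0,"wz":0,"claw":-1},{"dx":0.1,"dy":1,"dz":0,"wx":0,"wy":0,"wz":0,"claw":-1},{"dx":0.1,"dy":1,"dz":0,"wx":0,"wy":0,"wz":0,"claw":-1}])

```text
time_s: 8.2
eef_pos: [0.5567, -0.018, 0.0405]
ee_rot: [-0.002, 1.575, 0.221]
contact_force: [0.9, -4.1, -0.7]
width: -0.0003
```

>>> carry_out(series=[{"dx":0.1,"dy":1,"dz":0,"wx":0,"wy":0,"wz":0,"claw":-1},{"dx":0.1,"dy":1,"dz":0,"wx":0,"wy":0,"wz":0,"claw":-1}])

```text
time_s: 8.4
eef_pos: [0.5563, -0.016, 0.0405]
ee_rot: [-0.002, 1.576, 0.221]
contact_force: [0.7, -4.9, -1.8]
width: 0.0001
```

>>> carry_out(series=[{"dx":0.1,"dy":1,"dz":0,"wx":0,"wy":0,"wz":0,"claw":-1},{"dx":0.1,"dy":1,"dz":0,"wx":0,"wy":0,"wz":0,"claw":-1}])

```text
time_s: 8.6
eef_pos: [0.5558, -0.0139, 0.0404]
ee_rot: [-0.002, 1.576, 0.221]
contact_force: [-0.3, -3.0, -1.1]
width: -0.0001
```

>>> carry_out(series=[{"dx":0.1,"dy":1,"dz":0,"wx":0,"wy":0,"wz":0,"claw":-1},{"dx":0.1,"dy":1,"dz":0,"wx":0,"wy":0,"wz":0,"claw":-1}])

```text
time_s: 8.8
eef_pos: [0.556, -0.0117, 0.0409]
ee_rot: [-0.002, 1.575, 0.222]
contact_force: [-0.6, -4.5, -1.0]
width: 0.0001
```

>>> carry_out(series=[{"dx":0.1,"dy":1,"dz":0,"wx":0,"wy":0,"wz":0,"claw":-1}])

```text
time_s: 8.9
eef_pos: [0.5559, -0.0114, 0.041]
ee_rot: [-0.003, 1.575, 0.221]
contact_force: [-0.1, -5.3, -1.9]
width: 0.0002
```

>>> carry_out(series=[{"dx":0.1,"dy":1,"dz":0,"wx":0,"wy":0,"wz":0,"claw":-1}])

```text
time_s: 9.0
eef_pos: [0.5558, -0.0102, 0.041]
ee_rot: [-0.002, 1.575, 0.221]
contact_force: [0.4, -5.0, -1.8]
width: -0.0
```

>>> carry_out(series=[{"dx":0.1,"dy":1,"dz":0,"wx":0,"wy":0,"wz":0,"claw":-1}])

```text
time_s: 9.1
eef_pos: [0.5557, -0.0096, 0.041]
ee_rot: [-0.003, 1.575, 0.22]
contact_force: [1.2, -6.6, -2.2]
width: -0.0001
```

>>> carry_out(series=[{"dx":0.1,"dy":1,"dz":0,"wx":0,"wy":0,"wz":0,"claw":-1}])

```text
time_s: 9.2
eef_pos: [0.5557, -0.0093, 0.041]
ee_rot: [-0.004, 1.574, 0.219]
contact_force: [1.4, -7.4, -2.5]
width: -0.0001
```

>>> carry_out(series=[{"dx":0.1,"dy":1,"dz":0,"wx":0,"wy":0,"wz":0,"claw":-1}])

```text
time_s: 9.3
eef_pos: [0.5558, -0.009, 0.041]
ee_rot: [-0.005, 1.574, 0.218]
contact_force: [1.0, -9.8, -2.1]
width: 0.0003
```

The force is rising and the motion has stalled. I'll check the carrier's height.

```bash
python3 st.py; python3 - <<'E'
from h import *
for n in('top','side'):
    s=shot(n,n+'3');P=fx(xyz(s));x,y,z=P[...,0],P[...,1],P[...,2]
    q=P[(abs(y)<60)&(z>30)&(z<55)&(x>20)&(x<145)];print(n,'carrier',np.percentile(q,[2,50,98],axis=0).round(1).tolist())
    for a,b in((20,60),(60,100),(100,136)):
        m=(x>a)&(x<b)&(abs(y)<62)&(abs(y)>54); print(a,b,'rim z',np.percentile(z[m],[10,50,90]).round(1))
s0=load('top0');P=fx(xyz(s0));x,y,z=P[...,0],P[...,1],P[...,2]
for a,b in((-135,-95),(-95,-55),(-55,-20)):
    m=(x>a)&(x<b)&(abs(y)<62)&(abs(y)>54); print('before rim z',np.percentile(z[m],[10,50,90]).round(1))
s=load('side3');c=s['color'][150:270,205:330];cv2.imwrite('pics/s3c.png',cv2.resize(c,None,fx=5,fy=5,interpolation=cv2.INTER_CUBIC))
E
```

```text
t 9.3 fix [-0.5 -0.4 41. ] F(fix) [-9.9  0.4 -2.1] w 0.0002766343867433355 
 [[ 0.135  0.991 -0.003]
 [-0.001 -0.003 -1.   ]
 [-0.991  0.135  0.001]] [-0.19  0.24  1.61  0.13  1.34 -0.37]
top carrier [[30.1, -57.7, 31.0], [90.1, -5.0, 35.3], [140.0, 57.6, 39.7]]
20 60 rim z [ 35.7 363.6 425.8]
60 100 rim z [30.2 36.4 39.1]
100 136 rim z [31.  36.7 39.6]
side carrier [[22.9, -57.7, 31.8], [89.6, 0.5, 36.3], [141.7, 58.8, 40.2]]
20 60 rim z [ 37.7 371.3 416.4]
60 100 rim z [32.4 38.5 40. ]
100 136 rim z [33.  38.2 40.2]
before rim z [31.9 42.5 45.2]
before rim z [35.1 42.6 45.6]
before rim z [30.3 42.1 45.2]
```

View pics/s3c.png

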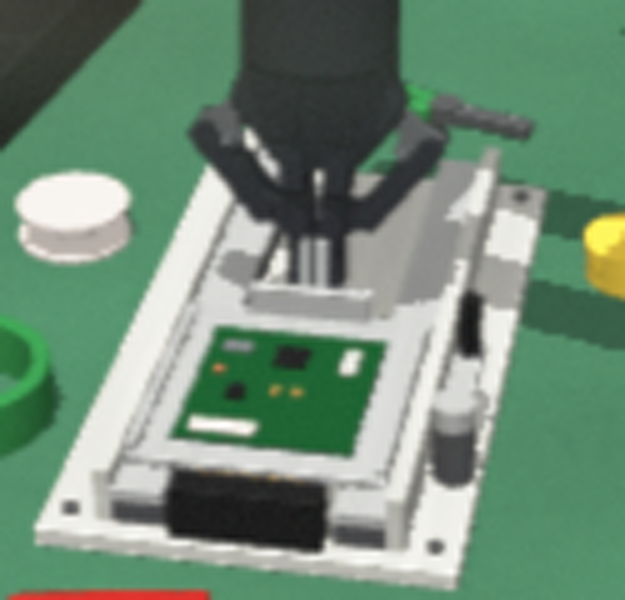

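The carrier has dropped level: its rims went from z≈43 to z≈37–38, front and back, and it stops dead under a 10 N push. The side crop shows it against the connector, with the finger behind its plate. Now I'll back off, rise, and straighten the tool.

>>> carry_out(series=[{"dx":0,"dy":-6,"dz":0,"wx":0,"wy":0,"wz":0,"claw":-1},{"dx":-1,"dy":-12,"dz":0,"wx":0,"wy":0,"wz":0,"claw":-1},{"dx":-2,"dy":-14,"dz":0,"wx":0,"wy":0,"wz":0,"claw":-1},{"dx":-25,"dy":0,"dz":0,"wx":0,"wy":0,"wz":0,"claw":-1},{"dx":-35,"dy":0,"dz":0,"wx":0,"wy":0,"wz":0,"claw":-1},{"dx":-35,"dy":0,"dz":0,"wx":0,"wy":0,"wz":0,"claw":-1},{"dx":-15,"dy":0,"dz":0,"wx":0,"wy":0,"wz":-8,"claw":-1},{"dx":0,"dy":0,"dz":-30,"wx":0,"wy":0,"wz":0,"claw":-1},{"dx":0,"dy":0,"dz":-40,"wx":0,"wy":0,"wz":0,"claw":-1},{"dx":0,"dy":0,"dz":-40,"wx":0,"wy":0,"wz":0,"claw":-1},{"dx":0,"dy":20,"dz":-10,"wx":0,"wy":0,"wz":0,"claw":-1},{"dx":0,"dy":40,"dz":0,"wx":0,"wy":0,"wz":0,"claw":-1},{"dx":0,"dy":40,"dz":0,"wx":0,"wy":0,"wz":0,"claw":-1},{"dx":0,"dy":0,"dz":0,"wx":0,"wy":0,"wz":0,"claw":-1},{"dx":0,"dy":0,"dz":0,"wx":0,"wy":0,"wz":0,"claw":-1}])

```text
time_s: 10.9
eef_pos: [0.429, 0.0281, 0.1488]
ee_rot: [-0.113, 1.567, 0.113]
contact_force: [-0.0, 0.7, 0.5]
width: -0.0001
```

```bash
python3 st.py; python3 - <<'E'
from h import *
s=shot('top','t4');P=fx(xyz(s));x,y,z=P[...,0],P[...,1],P[...,2]
for nm,m in(('plate',(x>-10)&(x<30)&(abs(y)<40)&(z>40)&(z<60)),('green',(x>20)&(x<130)&(abs(y)<59)&(z>28)&(z<60)),('pin',(x>30)&(x<80)&(y>60)&(y<105)&(z>60)&(z<85))):
    q=P[m]; print(nm,len(q),np.percentile(q,[2,50,98],axis=0).round(1).tolist() if len(q) else '')
E
```

```text
t 10.9 fix [ 54.5 119.7 148.8] F(fix) [ 0.7 -0.1  0.5] w -0.0001304972866637566 
 [[-0.     1.    -0.001]
 [-0.    -0.001 -1.   ]
 [-1.    -0.     0.   ]] [-0.07 -0.15  1.78 -0.    1.51 -0.21]
plate 12 [[12.5, -28.6, 45.9], [14.9, -22.6, 48.3], [17.6, -17.8, 50.7]]
green 426 [[21.6, -58.6, 30.7], [60.7, -46.9, 34.8], [122.9, -26.7, 40.1]]
pin 0
```

The plate top is at z≈48, so the carrier is home. Now I'll descend outside the pin and approach it.

>>> carry_out(series=[{"dx":30,"dy":0,"dz":0,"wx":0,"wy":0,"wz":0,"claw":-1},{"dx":30,"dy":0,"dz":0,"wx":0,"wy":0,"wz":0,"claw":-1},{"dx":23,"dy":0,"dz":0,"wx":0,"wy":0,"wz":0,"claw":-1},{"dx":0,"dy":0,"dz":0,"wx":0,"wy":0,"wz":0,"claw":-1},{"dx":0,"dy":0,"dz":4,"wx":0,"wy":0,"wz":0,"claw":-1},{"dx":0,"dy":0,"dz":4,"wx":0,"wy":0,"wz":0,"claw":-1},{"dx":0,"dy":0,"dz":2,"wx":0,"wy":0,"wz":0,"claw":-1}])

```text
time_s: 11.65
eef_pos: [0.4409, 0.029, 0.0673]
ee_rot: [-0.112, 1.564, 0.111]
contact_force: [0.2, -0.6, 0.2]
width: -0.0001
```

>>> carry_out(series=[{"dx":0,"dy":0,"dz":2,"wx":0,"wy":0,"wz":0,"claw":-1},{"dx":0,"dy":0,"dz":2,"wx":0,"wy":0,"wz":0,"claw":-1}])

```text
time_s: 11.85
eef_pos: [0.4435, 0.0299, 0.0662]
ee_rot: [-0.112, 1.567, 0.112]
contact_force: [0.5, -0.2, -0.6]
width: 0.0003
```

>>> carry_out(series=[{"dx":0,"dy":0,"dz":2,"wx":0,"wy":0,"wz":0,"claw":-1},{"dx":0,"dy":0,"dz":2,"wx":0,"wy":0,"wz":0,"claw":-1}])

```text
time_s: 12.05
eef_pos: [0.4468, 0.0305, 0.0655]
ee_rot: [-0.112, 1.568, 0.112]
contact_force: [-1.4, -0.4, 0.9]
width: 0.0002
```

```bash
python3 st.py;  python3 -c "
from h import *
s=shot('side','s5');c=s['color'][150:270,205:330];cv2.imwrite('pics/s5c.png',cv2.resize(c,None,fx=5,fy=5,interpolation=cv2.INTER_CUBIC))"
```

```text
t 12.05 fix [ 54.3 101.7  65.5] F(fix) [-0.2  1.4  0.9] w 0.00017114202506297155 
 [[-0.     1.    -0.003]
 [ 0.    -0.003 -1.   ]
 [-1.    -0.    -0.   ]] [-0.06 -0.04  1.85 -0.    1.33 -0.2 ]
```

View pics/s5c.png

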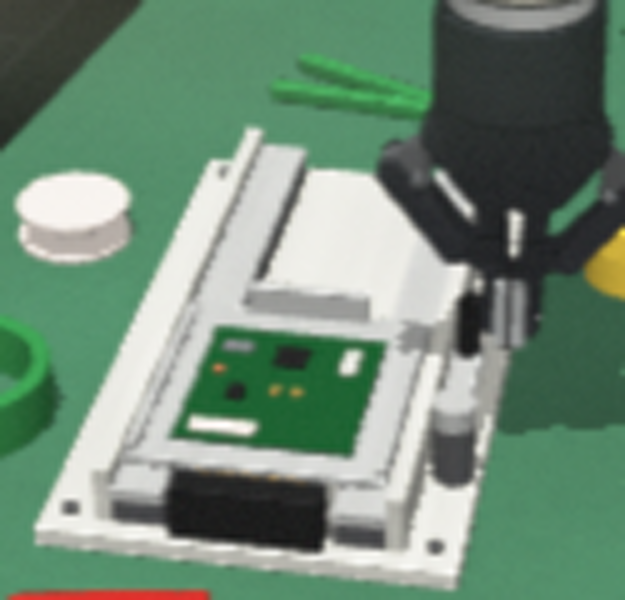

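The finger is beside the pin at crop (468,320), with light contact (1.4 N). The finger centre is about 18 mm behind the pin. Now I'll swing the tool with the latch about the pivot.

>>> carry_out(series=[{"dx":0,"dy":-1.9,"dz":4.7,"wx":-6,"wy":0,"wz":0,"claw":-1},{"dx":0,"dy":-1.9,"dz":4.7,"wx":-6,"wy":0,"wz":0,"claw":-1},{"dx":0,"dy":-1.9,"dz":4.7,"wx":-6,"wy":0,"wz":0,"claw":-1},{"dx":0,"dy":-1.9,"dz":4.7,"wx":-6,"wy":0,"wz":0,"claw":-1},{"dx":0,"dy":-1.9,"dz":4.7,"wx":-6,"wy":0,"wz":0,"claw":-1}])

```text
time_s: 12.6
eef_pos: [0.4715, 0.0297, 0.0652]
ee_rot: [-0.524, 1.508, 0.525]
contact_force: [-1.3, -0.3, 0.3]
width: 0.0001
```

```bash
cat >> st.py <<'E'
c=fx(o['eef_pos'])[:2]-[100,83];z=(F.T@M)[:2,2];y=(F.T@M)[:2,1];print('tool z deg',np.degrees(np.arctan2(z[0],-z[1])),'radial',-c@y,'behind',-c@z,'Fz tang',(F.T@o['contact_force'])[:2]@z)
E
python3 st.py
```

```text
t 12.6 fix [49.9 77.4 65.2] F(fix) [-0.1  1.3  0.3] w 5.841026714892759e-05 
 [[ 0.     0.865  0.501]
 [ 0.001  0.501 -0.865]
 [-1.     0.001 -0.001]] [-0.06  0.02  1.8  -0.    1.33 -0.73]
tool z deg 30.092648035281332 radial 46.12156143876156 behind 20.283991524059108 Fz tang -1.200284941018351
```

>>> carry_out(series=[{"dx":0,"dy":-1.9,"dz":4.8,"wx":-6,"wy":0,"wz":0,"claw":-1},{"dx":0,"dy":-1.9,"dz":4.8,"wx":-6,"wy":0,"wz":0,"claw":-1},{"dx":0,"dy":-1.9,"dz":4.8,"wx":-6,"wy":0,"wz":0,"claw":-1},{"dx":0,"dy":-1.9,"dz":4.8,"wx":-6,"wy":0,"wz":0,"claw":-1},{"dx":0,"dy":-1.9,"dz":4.8,"wx":-6,"wy":0,"wz":0,"claw":-1},{"dx":0,"dy":-1.9,"dz":4.8,"wx":-6,"wy":0,"wz":0,"claw":-1},{"dx":0,"dy":-1.9,"dz":4.8,"wx":-6,"wy":0,"wz":0,"claw":-1},{"dx":0,"dy":-1.9,"dz":4.8,"wx":-6,"wy":0,"wz":0,"claw":-1},{"dx":0,"dy":-1.9,"dz":4.8,"wx":-6,"wy":0,"wz":0,"claw":-1},{"dx":0,"dy":-1,"dz":3,"wx":-4,"wy":0,"wz":0,"claw":-1}])

```text
time_s: 13.6
eef_pos: [0.5068, 0.0618, 0.0652]
ee_rot: [-1.291, 1.155, 1.29]
contact_force: [-0.4, -0.7, 0.1]
width: 0.0001
```

```bash
python3 st.py
```

```text
t 13.6 fix [76.6 37.8 65.2] F(fix) [-0.7  0.5  0.1] w 9.391432814072094e-05 
 [[-0.001  0.034  0.999]
 [ 0.     0.999 -0.034]
 [-1.     0.    -0.001]] [ 0.01  0.1   1.71 -0.    1.33 -1.67]
tool z deg 88.05442816785745 radial 45.921994604325015 behind 21.88693730342199 Fz tang -0.6777534040195901
```

Pin contact is kept. Now I'll push straight along the tool's z until the stop.

>>> carry_out(series=[{"dx":0,"dy":0,"dz":1,"wx":-2,"wy":0,"wz":0,"claw":-1},{"dx":0,"dy":0,"dz":1,"wx":0,"wy":0,"wz":0,"claw":-1},{"dx":0,"dy":0,"dz":1,"wx":0,"wy":0,"wz":0,"claw":-1}])

```text
time_s: 13.9
eef_pos: [0.5066, 0.0646, 0.0655]
ee_rot: [-1.313, 1.139, 1.312]
contact_force: [0.9, -2.5, -1.0]
width: -0.0
```

>>> carry_out(series=[{"dx":0,"dy":0,"dz":1,"wx":0,"wy":0,"wz":0,"claw":-1},{"dx":0,"dy":0,"dz":1,"wx":0,"wy":0,"wz":0,"claw":-1}])

```text
time_s: 14.1
eef_pos: [0.5065, 0.0649, 0.0655]
ee_rot: [-1.316, 1.141, 1.31]
contact_force: [2.0, -8.5, -1.4]
width: 0.0
```

```bash
python3 st.py
```

```text
t 14.1 fix [79.7 37.7 65.5] F(fix) [-8.7 -0.8 -1.4] w 2.336639309998505e-05 
 [[-0.004  0.003  1.   ]
 [-0.     1.    -0.003]
 [-1.    -0.    -0.004]] [ 0.02  0.1   1.71 -0.    1.33 -1.69]
tool z deg 89.80572094150448 radial 45.41624240903505 behind 20.137908111143386 Fz tang -8.74223644654258
```

The latch has stopped dead at 8.7 N. I'll back off, rise, move clear, and look.

>>> carry_out(series=[{"dx":0,"dy":0,"dz":-5,"wx":0,"wy":0,"wz":0,"claw":-1},{"dx":0,"dy":0,"dz":-12,"wx":0,"wy":0,"wz":0,"claw":-1},{"dx":-20,"dy":0,"dz":0,"wx":0,"wy":0,"wz":0,"claw":-1},{"dx":-35,"dy":0,"dz":0,"wx":0,"wy":0,"wz":0,"claw":-1},{"dx":-35,"dy":0,"dz":0,"wx":0,"wy":0,"wz":0,"claw":-1},{"dx":-35,"dy":0,"dz":-20,"wx":0,"wy":0,"wz":0,"claw":-1},{"dx":-25,"dy":0,"dz":-40,"wx":0,"wy":0,"wz":0,"claw":-1},{"dx":0,"dy":20,"dz":-40,"wx":0,"wy":0,"wz":0,"claw":-1},{"dx":0,"dy":30,"dz":-40,"wx":0,"wy":0,"wz":0,"claw":-1},{"dx":0,"dy":30,"dz":-40,"wx":0,"wy":0,"wz":0,"claw":-1},{"dx":0,"dy":20,"dz":-40,"wx":0,"wy":0,"wz":0,"claw":-1},{"dx":0,"dy":0,"dz":0,"wx":0,"wy":0,"wz":0,"claw":-1},{"dx":0,"dy":0,"dz":0,"wx":0,"wy":0,"wz":0,"claw":-1}])

```text
time_s: 15.4
eef_pos: [0.4401, -0.1829, 0.2154]
ee_rot: [-1.31, 1.139, 1.311]
contact_force: [0.6, -0.0, -0.2]
width: -0.0002
```

```bash
python3 st.py; python3 - <<'E'
from h import *
for n in('top','side'):
    s=shot(n,n+'6');P=fx(xyz(s));x,y,z=P[...,0],P[...,1],P[...,2]
    for nm,m in(('plate',(x>-10)&(x<30)&(abs(y)<40)&(z>42)&(z<60)),('carrier',(x>5)&(x<145)&(abs(y)<59)&(z>30)&(z<41)),('pin',(x>70)&(x<130)&(y>10)&(y<70)&(z>60)&(z<85)),('arm',(x>70)&(x<130)&(y>20)&(y<72)&(z>44)&(z<52))):
        q=P[m]; print(n,nm,len(q),np.percentile(q,[2,50,98],axis=0).round(1).tolist() if len(q) else '')
b=load('top0')['color'];a=load('top6')['color'];cv2.imwrite('pics/cmp.png',np.vstack([cv2.resize(i[100:270,160:480],None,fx=1.7,fy=1.7) for i in(b,a)]))
c=load('side6')['color'][150:270,205:330];cv2.imwrite('pics/s6c.png',cv2.resize(c,None,fx=5,fy=5,interpolation=cv2.INTER_CUBIC))
E
```

```text
t 15.4 fix [-155.9  139.1  215.4] F(fix) [-0.1 -0.6 -0.2] w -0.00023184690536045042 
 [[ 0.001  0.006  1.   ]
 [-0.     1.    -0.006]
 [-1.    -0.     0.001]] [-0.51 -0.07  1.58  0.    1.64 -2.22]
tool z deg 89.66762838152854 radial -54.66328228607337 behind 256.2383133140368 Fz tang -0.12608414754694605
top plate 62 [[12.1, -27.2, 45.6], [15.1, 1.5, 48.4], [17.9, 29.3, 52.3]]
top carrier 2323 [[16.9, -56.6, 31.0], [76.5, -0.8, 35.0], [139.6, 57.3, 39.6]]
top pin 25 [[94.7, 35.1, 62.0], [99.9, 39.6, 76.1], [104.7, 43.9, 80.6]]
top arm 74 [[93.2, 35.2, 44.8], [99.6, 55.7, 47.4], [106.7, 71.0, 51.0]]
side plate 96 [[11.1, -29.8, 42.2], [16.7, -0.7, 47.9], [20.4, 28.9, 51.6]]
side carrier 1564 [[15.5, -57.0, 32.1], [89.6, -4.6, 36.2], [142.1, 56.8, 40.1]]
side pin 56 [[95.0, 33.1, 60.5], [104.1, 39.0, 72.4], [108.5, 44.4, 80.0]]
side arm 93 [[94.3, 29.6, 44.6], [104.0, 51.7, 48.5], [108.5, 70.7, 51.9]]
```

View pics/cmp.png

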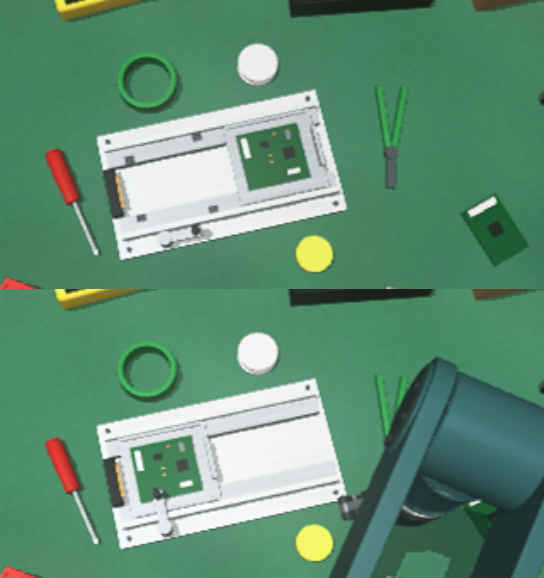

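View pics/s6c.png

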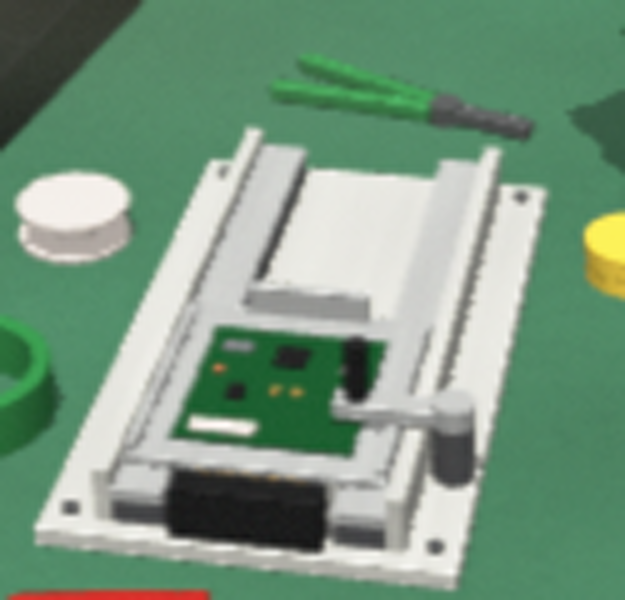

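The carrier is home under the latch. The pin is at fixture (99.9,39.6), which puts the latch at about 90°. The bystanders have not moved, and the arm is clear with its tip at about 207 mm.

```bash
python3 -c "
from cell import manip; print(manip.sign_off())"
```

```text
the job is handed in; nothing more can be done
None
```

The carrier is home in its notches, the swing latch lies right across its edge, and the job is handed in, with about 15.4 s used of the 48 s allowed.

- **Carrier:** I pushed it with the shut fingertips, low on the push plate. Sliding force was about 3–5 N. It dropped about 6 mm and then stopped dead under a push of about 10 N. The plate top reads about 48 mm, against 49 mm expected.
- **Latch:** I swung it by the pin until it stopped hard at about 9 N. The top camera puts the pin at fixture (100, 40), against an ideal (100, 38). The side camera reads about 4 mm more in x, because it sees only one side of the pin.
- **Clearance:** The arm finished well clear, with no contact force. The tape, reel, tin and screwdriver, and the visible part of the pliers, look unmoved in the before-and-after pictures. The arm hid most of the spare board in the last top view, and I did not compare the dispenser, but the tool passed near neither.

No check failed. The first two move calls were refused because each row must give all seven values; nothing moved.

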